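Set the status flag and confirm it

TASK

The instrument is now in use: with the fingers, gently push the flag on the grey stand over its pivot (the raised black roller on its side is there to be pushed), so that it lies flat on the far side showing orange instead of green. Once it lies there, press the blue button on the same stand fully down and let it come up again. Only touch and push: lift or carry nothing, and do not move the bottles, the timer or the tape.

Things in the scene. Friction and masses are not known exactly. Their poses are not given: they have to be found in the camera images.
- stand: grey status stand, fixed to the bench: base plate 162 x 58 x 10 mm. Origin on the bench right below the pivot of its flag; x runs along the stand from its button to its flag (roughly away from the robot), y left, z up. The plate reaches 116 mm to the robot's side of the origin and 46 mm beyond. Between two slim cheeks (55 mm over all, up to 76 mm high) the pivot runs along y, 70 mm above the bench.
- flag (a joint): turn of the flag about that pivot. 0: it lies level on the robot's side, green face (white disc) up; pi/2: upright; pi: it lies level on the far side, orange face (white bar) up. It is a plate 42 mm wide, 5 mm thick, reaching 46 mm from the pivot, 70 g in all. It turns freely with slight damping: past upright it falls to the far side by its weight within about 2 s, before upright it falls back.
- bar (a point): point on the axis of the flag's left finger bar, parallel to the pivot: a free-turning black roller 12 mm thick, from 35 to 76 mm left of the stand's middle line (this point at 58 mm; the bar's crank at 29, plate edge at 21 mm). At joint 0 it is 106 mm above the bench and 30 mm to the robot's side of the pivot; it moves on a circle of 47 mm round the pivot. A shorter like roller on the right then hangs below.
- plate (a point): middle of the flag's plate, 29 mm from the pivot. A fingertip 82 mm above the bench, 58 mm left of the stand's middle line, moved level along the stand's +x, takes the left roller over the top; once the roller's axis is some 40 to 45 mm beyond the pivot the flag is past upright and falls over by itself. The finger is then best lifted straight up.
- ack (a joint): travel of the blue push button on the robot's end of the stand: 0 up, 0.006 m fully down. Its spring takes about 5 N to go fully down and brings it up again.
- ack_top (a point): middle of the top of the blue button, 18 mm wide, in a black housing; on the stand's middle line 88 mm to the robot's side of the pivot. Pressed straight down. Mind on the way: a tall fixed instrument stands right of the stand, its near corner about 0.40 m ahead of the robot's base and 0.31 m to its right, and a stiff hose loops from the bench left of the stand up to 0.8 m.
- vial: small brown bottle with a black cap, 29 mm wide, 64 mm tall, loose on the bench; origin under its middle. Not to be moved.
- timer: white bench timer, 26 x 64 x 60 mm, loose on the bench; origin under its middle. Not to be moved.
- tape: roll of yellow label tape, 95 mm wide, 19 mm high, loose on the bench; origin under its middle. Not to be moved.
- redcap: brown bottle with a red cap, 58 mm wide, 122 mm tall, loose on the bench; origin under its middle. Not to be moved.

How it is judged:
By the outcome, as a careful person would: the job done as asked, in the order asked, and still so for the second after the job is handed in, with the robot touching nothing.
It also fails if it takes over 51 s, if anything falls off the work surface, if the arm or the gripper's body presses on something with over 40 N, if the wrist force passes 120 N, or if a joint passes its speed limit or range.

ROBOT

A 7-joint arm with a two-finger parallel gripper is mounted at the origin on the work surface; the furniture and walls round the work are solid. World frame = base frame: x ahead of the robot, y to its left, z up, the work surface at z = 0. Lengths are in m, angles in rad, forces in N, time in s.
With the tool pointing down it reaches from about 0.425 to 0.875 m from the base axis. Payload 4.7 kg.
Tool frame: the origin (TCP) lies midway between the tips of the shut fingers; the grasp point (between the pads) lies 19 mm behind it; z points along the fingers, y is the line along which they close (so a half turn about z gives the same grasp; the last joint's range is limited). The gripper opens to 87 mm and grips with 3 to 60 N. Pads are 19 mm wide; open, the fingers measure 117 mm over their backs; the gripper's body (75 mm by 190 mm) begins 51 mm behind the grasp point.
Start: joints at [1.283, 0.321, -0.07, 1.45, 0.023, 1.371, -0.057], TCP at [0.193, -0.621, 0.223] pointing down, gripper open.
Joint ranges: [-2.86, 2.86], [-0.3, 2.09], [-1.38, 1.24], [0.06, 2.45], [-1.56, 4.7], [0.09, 2.05], [-2.69, 2.69]. Speed limits (rad/s): [2.57, 2.57, 3.14, 3.14, 3.14, 3.14, 3.14].

INTERFACE

Orientations are given as a 3x3 rotation matrix whose columns are the frame's x, y, z axes.
In Python, from cell import manip gives the robot as it stands.
- The arm moves only by the shell command python3 -m pendant 'ROWS' [FORCE]. ROWS is text: rows parted by semicolons, each of 5 numbers parted by spaces: the closure, from -1 (fully open) to 1 (shut), so that 0 is half open, then the shift along the tool's x, y, z in mm, then the turn about the tool's z in rad. A call has 1 to 8 rows; each row is the pose to reach, as a shift and turn from the pose commanded when the call began, along the tool's axes at that moment; what a row does not reach only later rows make up. A row lasts 1/8 s, in which the tool goes at most 62.5 mm and 10.7 degrees, less where a joint would pass 70% of its speed; a pose out of reach is approached as far as the arm can. A call with a gripper value outside its range is refused whole. The fingers move at their own pace and stop on an object; FORCE is the grip in N (left out, the last holds). Time passes only in rows, so rows that repeat a pose let the fingers close. It gives the time, the measured TCP pose, the force, the opening and the grip force at its end, in the units of the state.
- manip.get_obs(): the state, without advancing time (a new reading comes with each control period).
- manip.capture(name): name is "scene" or "top" or "wrist"; returns (picture, depth): 400x640x3 uint8, blue, green, red; 400x640 float32, m along the optical axis (not along the pixel's ray), 0 where there is no reading.
- manip.camera_params(name): a dict with "fx", "fy", "cx", "cy" (pixels), "origin" and "rotation" of the camera in the world. Camera axes: x right, y down, z forward; pixel columns grow to the right and rows downward; lengths in m; the calibration is good to about 2 mm. A picture is of the moment at which its call begins: read the wrist's pose just before it. camera_params takes no time and is no camera call; for the wrist camera it gives the pose at the moment of the call.
- manip.sign_off(): hands the job in; it is judged then, once.
Trained networks look in the newest picture that a camera, given by its name, has taken for a name from the list of things; names that differ only in an ending like _2 or _b are one class to them, and where a whole thing is asked for, a point or a joint stands for the part that bears it (a point fixed in the world has none). Each returns a list of dicts, best first, with "score" (0 to 1); they miss things now and then, are a little off and sometimes report something else, mostly with a low value. They report only what shows in the picture. A call takes as long as a camera call.
- manip.spot_in(camera, thing): "location" ([column, row] in pixels, amid what is visible of it).
The state is a dict: "t": time; "joints": joint angles; "qd": joint speeds; "effort": joint torques, N m; "tool_pos": TCP position; "ee_rot": TCP orientation; "force": force on the tool from outside, world axes, zero at the start; "torque": the same for the moment, N m; "grip_width": opening from 0.0 (shut) to 1.0 (fully open); "grasp_force": force on a finger pad.
Only numpy, scipy, OpenCV 4.12 (cv2) and the standard library are available. Lean on these libraries where they do the work, as an engineer would, in place of code of your own. Each camera call takes 0.05 s, during which the arm holds its last target. There are 200 camera calls.

## Working session

There is one attempt and no reset: what is moved stays moved. The work goes in short steps, Python scripts to look and compute and a shell command to move; the robot and the scene stay as the last step left them, time stands still between calls to the robot, and variables do not carry over. Pictures are saved under pics/ and viewed, at most 10 in all, crops included, and the job is handed in when it is done.

```bash
mkdir -p pics
cat > h.py <<'E'
import numpy as np, cv2
from cell import manip
def world(cam,u,v,d,P=None):
    P=P or manip.camera_params(cam)
    return np.array(P["origin"])+np.array(P["rotation"])@np.array([(u-P["cx"])/P["fx"]*d,(v-P["cy"])/P["fy"]*d,d])
E
python3 - <<'E'
from h import *
np.set_printoptions(precision=3,suppress=True)
o=manip.get_obs();print(o["t"],o["tool_pos"],o["ee_rot"],o["grip_width"])
ims=[]
for c in ["scene","top"]:
    im,d=manip.capture(c);ims.append(im);cv2.imwrite(f"pics/{c}0.png",im);np.save(f"{c}0.npy",d)
    for t in ["stand","flag","bar","ack_top","vial","timer","tape","redcap"]:
        for r in manip.spot_in(c,t)[:1]:
            u,v=r["location"];dd=d[int(v),int(u)]
            print(c,t,round(r["score"],2),int(u),int(v),world(c,u,v,dd))
E
```

```text
0.0 [ 0.193 -0.62   0.221] [[ 0.955  0.297 -0.001]
 [ 0.297 -0.955  0.002]
 [-0.    -0.002 -1.   ]] 0.9987683676622785
scene stand 0.88 413 209 [ 0.455 -0.199  0.015]
scene flag 0.91 411 185 [ 0.467 -0.194  0.072]
scene bar 0.6 407 184 [ 0.472 -0.188  0.073]
scene ack_top 0.55 427 215 [ 0.409 -0.187  0.031]
scene vial 0.52 311 195 [ 0.606 -0.036  0.033]
scene timer 0.77 316 262 [0.422 0.085 0.043]
scene tape 0.75 250 290 [0.455 0.199 0.018]
scene redcap 0.55 291 226 [0.496 0.088 0.076]
top stand 0.76 414 240 [ 0.456 -0.185  0.073]
top flag 0.83 418 234 [ 0.407 -0.021  0.922]
top bar 0.83 419 230 [ 0.474 -0.196  0.072]
top ack_top 0.7 237 235 [0.477 0.16  0.   ]
top vial 0.56 340 170 [ 0.596 -0.052  0.053]
top timer 0.67 277 253 [0.436 0.073 0.059]
top tape 0.79 237 222 [0.502 0.158 0.018]
top redcap 0.63 280 216 [0.5   0.06  0.121]
```

View pics/top0.png

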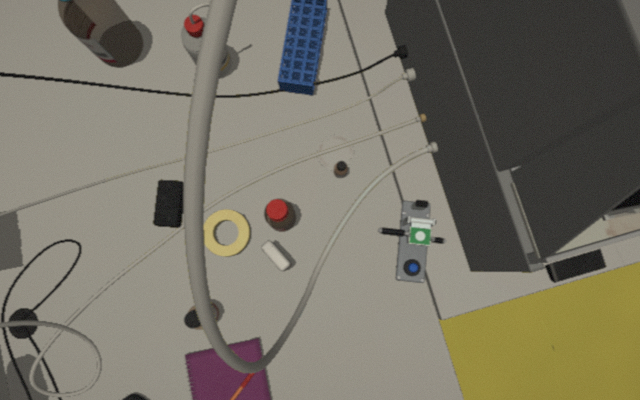

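View pics/scene0.png

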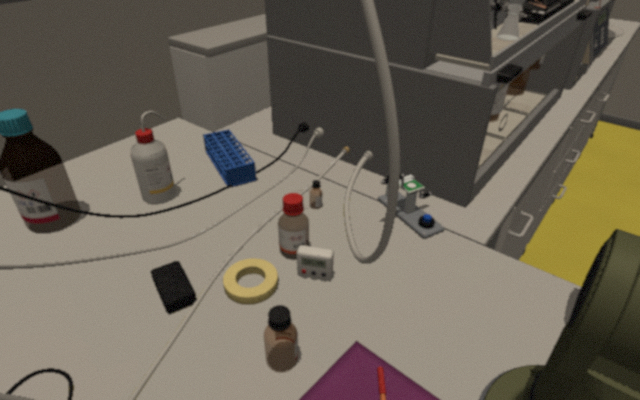

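The top view shows the stand with its long axis nearly along world x: button at (412,267), flag's green face at (420,236), left roller about (380–405,231), right roller (440,240). The hose arcs from (433,147) past (330,230) to (245,370). Next I measure these.

Run:
```python
from h import *
np.set_printoptions(precision=3,suppress=True)
d=np.load("top0.npy");P=manip.camera_params("top");print(P["origin"])
im=cv2.imread("pics/top0.png")
v,u=np.mgrid[0:400,0:640]
W=np.stack([(u-P["cx"])/P["fx"]*d,(v-P["cy"])/P["fy"]*d,d],-1)@np.array(P["rotation"]).T+np.array(P["origin"])
for n,(a,b) in dict(button=(412,267),bl=(383,231),bm=(390,231),bm2=(398,232),br=(440,240),c1=(401,280),c2=(423,281),f1=(404,202),f2=(430,204),green=(413,241)).items(): print(n,W[b-1:b+2,a-1:a+2].reshape(-1,3)[np.argsort(W[b-1:b+2,a-1:a+2,2].ravel())][[0,4,8]].tolist() if 0 else np.median(W[b-1:b+2,a-1:a+2].reshape(-1,3),0), W[b-1:b+2,a-1:a+2,2].max())
# colours
hsv=cv2.cvtColor(im,cv2.COLOR_BGR2HSV)
roi=np.zeros(d.shape,bool);roi[195:290,375:450]=1
for n,m in dict(green=(hsv[...,0]>45)&(hsv[...,0]<85)&(hsv[...,1]>120),blue=(hsv[...,0]>100)&(hsv[...,0]<125)&(hsv[...,1]>150)).items():
    m=m&roi&(d>0);print(n,m.sum(),u[m].mean(),v[m].mean(),np.median(W[m],0))
m=roi&(W[...,2]>0.085)&(W[...,2]<.13);print("bar",m.sum(),W[m].min(0),W[m].max(0),np.median(W[m],0))
for y in sorted(set(np.round(W[m][:,1],2))): print(y,np.median(W[m][np.round(W[m][:,1],2)==y],0))
m=roi&(W[...,2]>0.006)&(W[...,2]<.016);r=cv2.minAreaRect(np.float32(W[m][:,:2]));print("plate",r)
# hose
for p in [(433,147),(405,158),(380,175),(355,200),(335,230),(322,260),(310,290),(290,330),(270,358),(245,368),(210,330),(195,230),(207,90),(220,20)]:
    w=W[p[1]-4:p[1]+5,p[0]-4:p[0]+5].reshape(-1,3);print(p,w[np.argmax(w[:,2])])
```

```text
[ 0.407 -0.021  0.922]
button [ 0.407 -0.186  0.033] 0.0350147801561278
bl [ 0.472 -0.123  0.112] 0.11290528476599271
bm [ 0.471 -0.136  0.11 ] 0.11297514746884962
bm2 [ 0.469 -0.15   0.112] 0.11448065781440153
br [ 0.458 -0.241  0.041] 0.04367745064978257
c1 [ 0.383 -0.168  0.008] 0.9220620294564559
c2 [ 0.379 -0.211  0.011] 0.014507025816284047
f1 [ 0.538 -0.18   0.01 ] 0.011260525438868574
f2 [ 0.533 -0.233  0.009] 0.011233712601235402
green [ 0.455 -0.183  0.073] 0.07440751869099638
green 97 419.659793814433 235.55670103092783 [ 0.464 -0.196  0.073]
blue 64 412.78125 267.171875 [ 0.407 -0.188  0.032]
bar 182 [ 0.464 -0.17   0.09 ] [ 0.479 -0.114  0.115] [ 0.471 -0.142  0.111]
-0.17 [ 0.466 -0.168  0.108]
-0.16 [ 0.468 -0.159  0.109]
-0.15 [ 0.469 -0.15   0.111]
-0.14 [ 0.471 -0.139  0.111]
-0.13 [ 0.472 -0.13   0.111]
-0.12 [ 0.473 -0.121  0.11 ]
-0.11 [ 0.474 -0.114  0.108]
plate ((0.4659406542778015, -0.21548888087272644), (0.09528028964996338, 0.18069946765899658), 82.54566955566406)
(433, 147) [ 0.644 -0.239  0.067]
(405, 158) [ 0.625 -0.188  0.045]
(380, 175) [ 0.593 -0.14   0.028]
(355, 200) [ 0.545 -0.089  0.019]
(335, 230) [ 0.407 -0.021  0.922]
(322, 260) [ 0.422 -0.008  0.026]
(310, 290) [0.361 0.017 0.068]
(290, 330) [0.304 0.047 0.172]
(270, 358) [ 0.407 -0.021  0.922]
(245, 368) [ 0.407 -0.021  0.922]
(210, 330) [0.361 0.081 0.534]
(195, 230) [0.436 0.066 0.632]
(207, 90) [0.504 0.042 0.696]
(220, 20) [0.53  0.03  0.716]
```

```bash
python3 -m pendant '1 20 -57 0 0.1; 1 40 -113 0 0.2; 1 60 -170 0 0.3; 1 60 -170 0 0.3; 1 105 -200 0 0.36; 1 150 -232 0 0.42; 1 194 -264 0 0.48; 1 194 -264 0 0.48'; python3 -c "
from h import *;o=manip.get_obs();print(o['tool_pos'],o['ee_rot'],o['joints'],o['force'])"
```

```text
t: 1.9
tool_pos: [0.303, -0.3087, 0.2233]
ee_rot: [[0.985, -0.17, 0.001], [-0.17, -0.985, -0.001], [0.002, 0.001, -1.0]]
force: [0.3, 0.1, -0.2]
grip_width: 0.172
grasp_force: 0.0
[ 0.30301895 -0.30869927  0.22331091] [[ 9.85492392e-01 -1.69713317e-01  1.46115241e-03]
 [-1.69711850e-01 -9.85493141e-01 -1.07584935e-03]
 [ 1.62254164e-03  8.12266475e-04 -9.99998354e-01]] [ 1.06118376 -0.13958846 -0.29664578  1.94299043 -0.04213286  1.33057283
 -0.96411878] [ 0.31277332  0.13891735 -0.19917108]
```

```bash
python3 -m pendant '1 25 -50 0 0.06; 1 51 -99 0 0.12; 1 51 -99 0 0.12; 1 60 -145 0 0.12; 1 69 -190 0 0; 1 78 -236 0 -0.15; 1 78 -236 0 -0.33; 1 78 -236 0 -0.5'; python3 -c "
from h import *;o=manip.get_obs();print(o['joints'])"
```

```text
t: 2.9
tool_pos: [0.419, -0.0943, 0.2229]
ee_rot: [[0.947, 0.322, 0.001], [0.322, -0.947, -0.001], [0.0, 0.001, -1.0]]
force: [-0.3, -0.2, 0.1]
grip_width: 0.003
grasp_force: 0.0
[ 0.79904513 -0.15527934 -0.57275997  1.94051332 -0.08586003  1.33191265
 -0.99137362]
```

```bash
python3 -m pendant '1 0 0 0 -0.18; 1 0 0 0 -0.36; 1 0 0 0 -0.54; 1 0 0 0 -0.72; 1 0 0 0 -0.9; 1 0 0 0 -1.08; 1 3 25 0 -1.1; 1 5 44 0 -1.1'
python3 - <<'E'
from h import *
np.set_printoptions(precision=3,suppress=True)
o=manip.get_obs();print(o["tool_pos"],o["ee_rot"][:,1],o["joints"])
P=manip.camera_params("wrist");print(P["origin"])
im,d=manip.capture("wrist");cv2.imwrite("pics/w1.png",im);np.save("w1.npy",d)
v,u=np.mgrid[0:400,0:640]
W=np.stack([(u-P["cx"])/P["fx"]*d,(v-P["cy"])/P["fy"]*d,d],-1)@np.array(P["rotation"]).T+np.array(P["origin"])
np.save("W1.npy",W)
hsv=cv2.cvtColor(im,cv2.COLOR_BGR2HSV)
for n,m in dict(green=(hsv[...,0]>45)&(hsv[...,0]<85)&(hsv[...,1]>120),blue=(hsv[...,0]>100)&(hsv[...,0]<125)&(hsv[...,1]>150)).items():
    m=m&(d>0)&(W[...,2]>.01)&(W[...,2]<.13)
    if m.any(): print(n,m.sum(),u[m].mean(),v[m].mean(),np.median(W[m],0),W[m].mean(0))
m=(d>0)&(W[...,2]>.095)&(W[...,2]<.118)&(W[...,0]>.43)&(W[...,0]<.52)&(W[...,1]<-.09)
for y in sorted(set(np.round(W[m][:,1],2))): q=W[m][np.round(W[m][:,1],2)==y];print(y,len(q),q.mean(0),q[:,2].max())
E
```

```text
t: 3.9
tool_pos: [0.4375, -0.1356, 0.2227]
ee_rot: [[0.151, 0.989, 0.0], [0.989, -0.151, -0.001], [-0.001, 0.001, -1.0]]
force: [0.7, -0.3, 0.6]
grip_width: 0.008
grasp_force: 0.0
[ 0.438 -0.136  0.223] [ 0.989 -0.151  0.001] [ 0.726 -0.079 -0.456  1.888 -0.035  1.324  0.129]
[ 0.448 -0.063  0.386]
green 354 363.1977401129943 233.42655367231637 [ 0.466 -0.186  0.074] [ 0.468 -0.187  0.074]
blue 191 304.76439790575915 228.30366492146598 [ 0.409 -0.188  0.033] [ 0.409 -0.188  0.033]
-0.17 45 [ 0.469 -0.168  0.108] 0.11057689754903788
-0.16 131 [ 0.47  -0.159  0.111] 0.1143736432145957
-0.15 177 [ 0.471 -0.15   0.111] 0.11460534345297863
-0.14 168 [ 0.473 -0.14   0.112] 0.1147681132464235
-0.13 170 [ 0.474 -0.13   0.112] 0.114523063753247
-0.12 156 [ 0.475 -0.12   0.111] 0.11369273045459943
-0.11 3 [ 0.476 -0.115  0.108] 0.10891814195180688
```

View pics/w1.png

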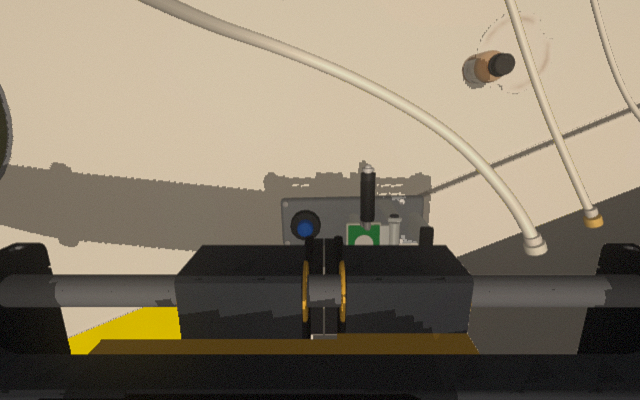

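The wrist view shows the roller at (367,195), the button at (305,228) and the shut fingers at (323,245), just to the robot's side of the roller and in line with it. I lower to 82 mm.

```bash
python3 -m pendant '1 0 0 50 0; 1 0 0 100 0; 1 0 0 130 0; 1 0 0 141 0; 1 0 0 141 0' && python3 -m pendant '1 0 8 0 0; 1 0 16 0 0; 1 0 22 0 0; 1 0 28 0 0; 1 0 34 0 0; 1 0 40 0 0; 1 0 46 0 0; 1 0 52 0 0'
```

```text
t: 4.58
tool_pos: [0.4372, -0.133, 0.0816]
ee_rot: [[0.149, 0.989, -0.001], [0.989, -0.149, 0.0], [0.0, -0.001, -1.0]]
force: [0.6, 0.0, -0.1]
grip_width: 0.005
grasp_force: 0.0
t: 5.58
tool_pos: [0.489, -0.1404, 0.0815]
ee_rot: [[0.148, 0.989, -0.0], [0.989, -0.148, -0.0], [-0.0, -0.0, -1.0]]
force: [0.1, 1.0, 0.5]
grip_width: 0.004
grasp_force: 0.2
```

```bash
python3 -m pendant '1 0 6 0 0; 1 0 12 0 0; 1 0 18 0 0; 1 0 23 0 0; 1 0 28 0 0; 1 0 33 0 0; 1 0 37 0 0; 1 0 37 0 0'
python3 - <<'E'
from h import *
im,d=manip.capture("scene");cv2.imwrite("pics/s1.png",cv2.resize(im[120:260,330:510],None,fx=4,fy=4))
E
```

```text
t: 6.58
tool_pos: [0.5255, -0.1459, 0.0815]
ee_rot: [[0.148, 0.989, 0.0], [0.989, -0.148, -0.0], [0.0, 0.0, -1.0]]
force: [0.6, -0.5, -0.0]
grip_width: 0.006
grasp_force: 0.0
```

View pics/s1.png

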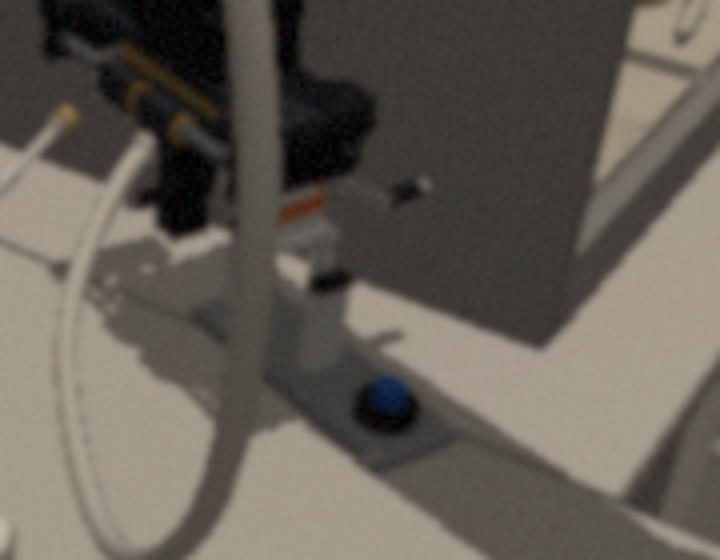

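Orange shows at (300,205) in the crop and the right-hand roller has come up at (405,190), so the flag is past upright. I lift straight up, wait, then move above the button.

```bash
python3 -m pendant '1 0 0 -25 0; 1 0 0 -55 0; 1 0 0 -90 0; 1 0 0 -120 0; 1 0 0 -120 0; 1 0 0 -120 0; 1 0 0 -120 0; 1 0 0 -120 0' && python3 -m pendant '1 0 -40 0 0; 1 0 -80 0 0; 1 -20 -110 0 0; 1 -59 -110 0 0; 1 -59 -110 0 0; 1 -59 -110 0 0; 1 -59 -110 0 0; 1 -59 -110 0 0'
python3 - <<'E'
from h import *
np.set_printoptions(precision=4,suppress=True)
im,d=manip.capture("top");cv2.imwrite("pics/t2.png",cv2.resize(im[180:300,360:480],None,fx=4,fy=4))
im,d=manip.capture("wrist");P=manip.camera_params("wrist")
cv2.imwrite("pics/w2.png",im)
E
```

```text
t: 7.62
tool_pos: [0.5247, -0.1458, 0.2006]
ee_rot: [[0.148, 0.989, -0.002], [0.989, -0.148, 0.001], [0.0, -0.002, -1.0]]
force: [0.7, -0.0, -0.1]
grip_width: 0.004
grasp_force: 0.0
t: 8.62
tool_pos: [0.408, -0.1871, 0.2014]
ee_rot: [[0.147, 0.989, -0.0], [0.989, -0.147, 0.0], [0.0, -0.0, -1.0]]
force: [-0.2, 0.3, 0.9]
grip_width: 0.002
grasp_force: 0.0
```

View pics/w2.png

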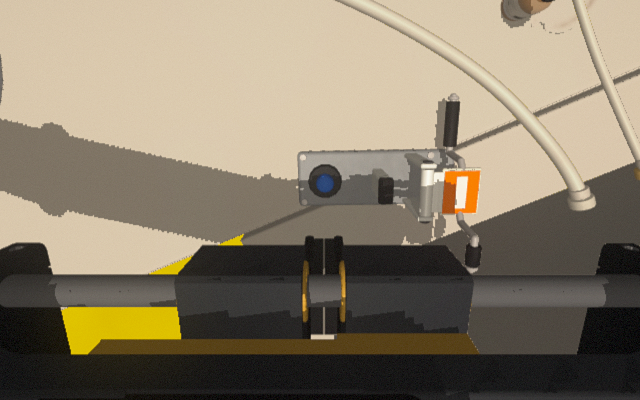

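View pics/t2.png

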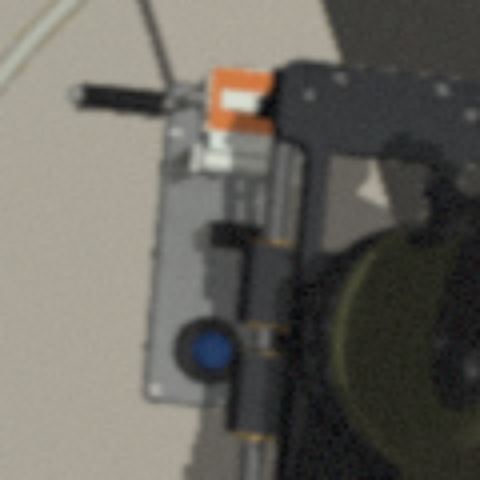

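The wrist view shows the flag flat on the far side, orange face with its white bar at (462,192). The button at (325,182) is in line with the fingers, so I descend and press it slowly.

```bash
python3 -m pendant '1 0 1 50 0; 1 0 1 100 0; 1 0 1 140 0; 1 0 1 156 0; 1 0 1 156 0; 1 0 1 160 0; 1 0 1 163 0; 1 0 1 166 0' && python3 -m pendant '1 0 0 2 0; 1 0 0 4 0; 1 0 0 5 0; 1 0 0 6 0; 1 0 0 6 0'
```

```text
t: 9.72
tool_pos: [0.4092, -0.1884, 0.0361]
ee_rot: [[0.149, 0.989, 0.001], [0.989, -0.149, -0.001], [-0.001, 0.001, -1.0]]
force: [-0.5, 0.6, -0.5]
grip_width: 0.006
grasp_force: 0.0
t: 10.35
tool_pos: [0.4087, -0.1881, 0.0297]
ee_rot: [[0.148, 0.989, 0.0], [0.989, -0.148, -0.0], [-0.0, 0.0, -1.0]]
force: [-0.8, 0.3, 3.4]
grip_width: 0.003
grasp_force: 1.5
```

```bash
python3 -m pendant '1 0 0 1 0; 1 0 0 2 0; 1 0 0 2 0; 1 0 0 2 0' ; python3 -m pendant '1 0 0 1 0; 1 0 0 1.5 0; 1 0 0 1.5 0; 1 0 0 1.5 0'
```

```text
t: 10.85
tool_pos: [0.4087, -0.1881, 0.0276]
ee_rot: [[0.148, 0.989, 0.0], [0.989, -0.148, -0.0], [-0.0, 0.0, -1.0]]
force: [-1.1, -0.1, 4.2]
grip_width: 0.002
grasp_force: 2.0
t: 11.35
tool_pos: [0.4087, -0.1881, 0.0264]
ee_rot: [[0.148, 0.989, -0.0], [0.989, -0.148, -0.0], [-0.0, -0.0, -1.0]]
force: [-1.6, 0.7, 7.2]
grip_width: 0.007
grasp_force: 3.6
```

```bash
python3 -m pendant '1 0 0 0.7 0; 1 0 0 1.3 0; 1 0 0 1.3 0; 1 0 0 1.3 0'
```

```text
t: 11.85
tool_pos: [0.4088, -0.1881, 0.0262]
ee_rot: [[0.148, 0.989, -0.0], [0.989, -0.148, -0.001], [-0.001, -0.0, -1.0]]
force: [-5.1, 2.3, 17.6]
grip_width: 0.007
grasp_force: 8.7
```

The stop is firm: 17.6 N with no further travel. I release and lift straight up, then back off enough to see the stand.

```bash
python3 -m pendant '1 0 0 -2 0; 1 0 0 -6 0; 1 0 0 -15 0; 1 0 0 -50 0; 1 0 0 -110 0; 1 0 0 -150 0; 1 0 0 -150 0; 1 0 0 -150 0'
python3 - <<'E'
from h import *
o=manip.get_obs();print(o["force"])
P=manip.camera_params("wrist");im,d=manip.capture("wrist")
cv2.imwrite("pics/w3.png",cv2.resize(im[60:280,260:520],None,fx=2.5,fy=2.5))
hsv=cv2.cvtColor(im,cv2.COLOR_BGR2HSV)
m=(hsv[...,0]>100)&(hsv[...,0]<125)&(hsv[...,1]>150)&(d>0);v,u=np.nonzero(m)
print(np.median([world("wrist",a,b,d[b,a],P) for a,b in zip(u,v)],0))
E
```

```text
t: 12.85
tool_pos: [0.4081, -0.1877, 0.1741]
ee_rot: [[0.148, 0.989, -0.001], [0.989, -0.148, 0.0], [0.0, -0.001, -1.0]]
force: [-0.8, -0.5, -0.3]
grip_width: 0.007
grasp_force: 0.0
[-0.78484403 -0.46330496 -0.26789445]
[ 0.40939048 -0.1883069   0.03319965]
```

View pics/w3.png

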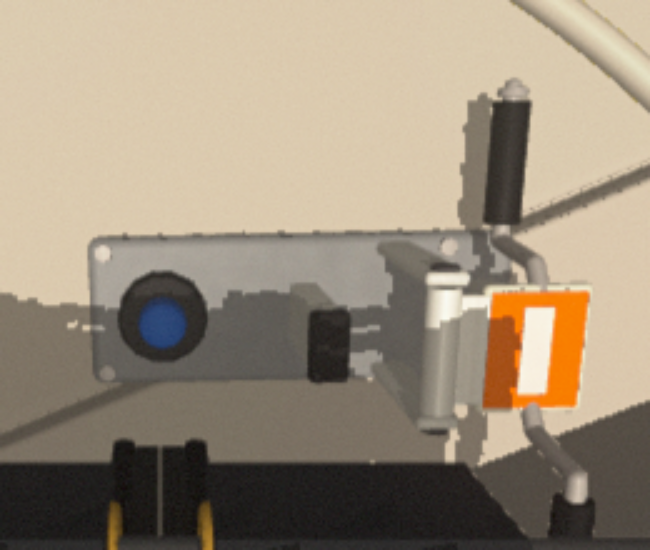

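The crop shows the button back up at (163,322), its top at 33 mm as before, and the flag flat with orange up at (540,345). The robot is touching nothing, so I hand in.

```bash
python3 -c "
from cell import manip;print(manip.sign_off())"
```

```text
the job is handed in; nothing more can be done
None
```

The job is handed in at about 13 s: the flag lies flat on the far side showing orange, the blue button was pressed to its stop and came up again, and I saw no contact with the bottles, timer or tape, though I did not re-measure their positions.

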